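Unlock the travel caddy with the fork tool and set the jars on coasters

ROBOT

A 7-joint arm with a two-finger parallel gripper is mounted at the origin on a cart in front of the work surface, level with it; the furniture and walls round the work are solid. World frame = base frame: x ahead of the robot, y to its left, z up, the work surface at z = 0. Lengths are in m, angles in rad, forces in N, time in s.
With the tool pointing down it reaches from about 0.4 to 0.85 m from the base axis. Payload 4.4 kg.
Tool frame: the origin (TCP) lies between the finger pads; the fingertips stand env.nose_length ahead of it and the grasp point (between the pads) lies 8 mm behind it (env.nose_length is the distance from the TCP to the fingertips, in m); z points along the fingers, y is the direction in which the jaws open and shut (so a half turn about z gives the same grasp; the last joint's range is limited). The gripper opens to 94 mm and grips with 3 to 60 N. Pads are 16 mm wide; open, the fingers measure 119 mm over their backs; the gripper's body (75 mm by 177 mm) begins 78 mm behind the grasp point.
Start: joints at [-1.328, 0.628, 0.038, 1.517, -0.027, 0.996, -0.02], TCP at [0.198, 0.619, 0.216] pointing down, gripper open.
Joint ranges: [-3.06, 3.06], [-0.37, 2.12], [-1.25, 1.32], [0.18, 2.47], [-1.1, 4.24], [0.23, 1.98], [-2.94, 2.94]. Speed limits (rad/s): [2.57, 2.57, 3.14, 3.14, 3.14, 3.14, 3.14].

INTERFACE

Orientations are given as [roll, pitch, yaw] about the fixed x, y, z axes, in that order (R = Rz(yaw) Ry(pitch) Rx(roll)).
In Python, from plant import env, vision, ticket gives the robot as it stands.
- The arm moves only by the shell command python3 -m handwheel 'ROWS' [FORCE]. ROWS is JSON, one flat list of numbers, 5 for each row, row after row: the opening, from 0 (shut) to 1 (fully open), then the shift along the world's x, y, z in cm, then the turn about the world's z in degrees. A call has 1 to 10 rows; each row is the pose to reach, as a shift and turn from the pose commanded when the call began; what a row does not reach only later rows make up. A row lasts 1/10 s, in which the tool goes at most 50 mm and 8.59 degrees, less where a joint would pass 70% of its speed; a pose out of reach is approached as far as the arm can. A call with a gripper value outside its range is refused whole. The fingers move at their own pace and stop on an object; FORCE is the grip in N (left out, the last holds). Time passes only in rows, so rows that repeat a pose let the fingers close. It gives the time, the measured TCP pose, the force and the opening at its end, in the units of the state.
- env.state(): the state, without advancing time (a new reading comes with each control period).
- vision.get_image(name): name is "side" or "top" or "wrist"; returns the picture (480x640x3 uint8, red, green, blue); there is no depth.
- vision.camera_params(name): a dict with "fx", "fy", "cx", "cy" (pixels), "T" (4x4, takes a point from camera to world coordinates). Camera axes: x right, y up, looking along -z (the intrinsics and any distortion apply to the point x, -y, -z); pixel columns grow to the right and rows downward; lengths in m; the calibration is good to about 2 mm. A picture is of the moment at which its call begins: read the wrist's pose just before it. camera_params takes no time and is no camera call; for the wrist camera it gives the pose at the moment of the call.
- ticket.job_done(): hands the job in, once; it reports no verdict.
The state is a dict: "t": time; "q": joint angles; "qvel": joint speeds; "effort": joint torques, N m; "tcp_pos": TCP position; "ee_rot": TCP orientation; "wrist_force": force on the tool from outside, world axes, zero at the start; "wrist_torque": the same for the moment, N m; "opening": opening from 0.0 (shut) to 1.0 (fully open).
Only numpy, scipy, OpenCV 4.12 (cv2) and the standard library are available. Lean on these libraries where they do the work, as an engineer would, in place of code of your own. Each camera call takes 0.05 s, during which the arm holds its last target. There are 200 camera calls.

TASK

Set up the counter for tasting: with the forked tool from the chopping board, press the caddy's spring bar back until the hold-down bail jumps open, and lay the tool back on the board. Then stand every jar and shaker from the caddy upright in the middle of a cork coaster of its own, with no edge overhanging, and leave the price sign and the glass where they are.

Things in the scene. Friction and masses are not known exactly. Their poses are not given: they have to be found in the camera images.
- caddy: Aluminium travel caddy, fixed to the worktop. Origin: on the worktop under the middle of the row of jars; x points to its hinge side (away from the robot), y along the row, z up. Base plate 10 mm thick, 310 mm long in y, x = -50 to 85 mm; jars stand on it in up to four bays at x = 0, y = -99, -41, 41, 99 mm
- barrel (a point): Centre of the spring barrel on the caddy's front mount, at (-136, 0, 112) mm in the caddy's frame: 26 mm diameter, x = -150 to -122 mm, top 125 mm high. Behind it the spring bar is open from x = -122 to -72 mm, with only a 50 mm wide base strip 10 mm high below; then the inner lug, a plate x = -72 to -64 mm, 32 mm wide, top 126 mm high
- spring_bar (a joint): Spring bar (8 mm steel rod along the caddy's x at y = 0, z = 112 mm), in m: 0 at rest, up to 0.016 as it is pressed towards the caddy's -x into the barrel. Its spring pushes back with 3 N at rest, 7 N fully pressed. Its rear tip reaches through the bail's tab; the bail comes free at 0.008 to 0.010, so press to 0.013 or more
- collar (a point): Centre of the rear (+x) face of the brass collar (26 mm diameter, 6 mm thick) on the spring bar, at (-90, 0, 112) mm in the caddy's frame at rest; moves with the bar. Between it and the inner lug 18 mm of bare 8 mm rod is free for a fork from above. Push this face towards the caddy's -x
- bail (a joint): Hinge of the hold-down bail, in rad: 0 locked over the jars, 2.05 lying back behind the caddy. A 9 mm round steel frame 284 mm wide, its rail across the jars' tops 131 mm high when shut, with a front tab at x = -56 mm that the spring bar's tip holds. Once let go, its own spring swings it up and over to the back in 1 to 2 s
- bail_bar (a point): Middle of the bail's top rail; moves with the bail
- fork_tool: Forked tool, loose, stands on the chopping board. Wooden handle 130 x 16 x 18 mm along x, centre line 56 mm above the origin, on a steel fork plate at x = 57 mm (5 mm thick, 60 mm wide, two tines pointing down, open slot 16 mm wide, 30 mm deep at y = 0) and a 60 mm wide foot plate at x = -57 mm. Origin: mid-footprint, level with the tine tips; z up. 0.2 kg. Grasp the handle's middle from above
- board: Wooden chopping board 170 x 240 x 21 mm, loose; origin at the centre of its underside, y along its length
- spice_0: Spice jar with red cap, 45 mm diameter, 106 mm high (cap from 85 mm up, 44.6 mm diameter), 0.11 kg; origin at the centre of its underside, z up. May be absent
- spice_1: Second spice jar with red cap, same size; may be absent
- sugar_shaker: Shaker with grey top, 44 mm diameter up to 66 mm, narrowing above to 34 mm, 90 mm high, 0.1 kg; origin at the centre of its underside, z up. May be absent
- honey_jar: Honey jar, 58 x 62 mm over its body, round 57 mm lid from 88 mm up, 99 mm high, 0.44 kg; origin at the centre of its underside, z up; its y is the 62 mm side. May be absent
- coaster_0: Round cork coaster, fixed to the worktop, 84 mm diameter, 8 mm high; origin at the centre of its underside
- coaster_1: Round cork coaster, fixed to the worktop, 84 mm diameter, 8 mm high; origin at the centre of its underside
- coaster_2: Round cork coaster, fixed to the worktop, 84 mm diameter, 8 mm high; origin at the centre of its underside
- coaster_3: Round cork coaster, fixed to the worktop, 84 mm diameter, 8 mm high; origin at the centre of its underside
- sign_0: Price sign in a wooden foot, 36 x 90 x 100 mm, bystander
- tip_glass: Empty glass, 81 mm diameter, 93 mm high, bystander
Not all that is in view belongs to the job. Leave any black or yellow look-alike of the coaster_3 alone.

How it is judged:
By the outcome, as a careful person would: the job done as asked, in the order asked, and still so for the second after the job is handed in, with the robot touching nothing.
Of spice_0, spice_1, sugar_shaker, honey_jar only 3 to 4 are there at a start; the rules pass over those that are not, and their reading is None.
At some moment in a run one of fork_tool, board may be knocked a few centimetres aside while the robot is not near it.
It also fails if it takes over 210 s, if anything falls off the work surface, if the arm or the gripper's body presses on something with over 40 N, if the wrist force passes 120 N, or if a joint passes its speed limit or range.

## Working session

There is one attempt and no reset: what is moved stays moved. The work goes in short steps, Python scripts to look and compute and a shell command to move; the robot and the scene stay as the last step left them, time stands still between calls to the robot, and variables do not carry over. Pictures are saved under pics/ and viewed, about 12 in all and at most 16, crops included, and the job is handed in when it is done.

```bash
mkdir -p pics; ls; cat > h.py <<'E'
import numpy as np, cv2
from plant import env, vision, ticket
def grab(n,f=None):
    p=vision.camera_params(n); im=vision.get_image(n)
    if f: cv2.imwrite('pics/'+f,im[:,:,::-1])
    return im,p
def ray(p,u,v):
    d=np.array([(u-p['cx'])/p['fx'],-(v-p['cy'])/p['fy'],-1.]); T=np.array(p['T'])
    return T[:3,3],T[:3,:3]@d
def onz(p,u,v,z):
    o,d=ray(p,u,v); return o+d*(z-o[2])/d[2]
def proj(p,X):
    T=np.array(p['T']); c=T[:3,:3].T@(np.array(X)-T[:3,3])
    return p['cx']+p['fx']*c[0]/-c[2], p['cy']-p['fy']*c[1]/-c[2]
def two(p1,a,p2,b):
    o1,d1=ray(p1,*a);o2,d2=ray(p2,*b)
    d1=d1/np.linalg.norm(d1);d2=d2/np.linalg.norm(d2)
    s=np.linalg.lstsq(np.c_[d1,-d2],o2-o1,rcond=None)[0]
    A=o1+s[0]*d1;B=o2+s[1]*d2
    return (A+B)/2,np.linalg.norm(A-B)
E
python3 - <<'E'
from h import *
np.set_printoptions(precision=4,suppress=True)
for n in('top','side','wrist'):
    im,p=grab(n,n+'0.png'); print(n,p)
print(env.state(),env.nose_length)
E
```

```text
pics
top {'fx': 615.6902807598136, 'fy': 615.6902807598136, 'cx': 309.5622693310939, 'cy': 250.04078798703526, 'T': array([[-0.029 ,  0.9778, -0.2075,  0.2497],
       [-0.9996, -0.0273,  0.0112, -0.0425],
       [ 0.0053,  0.2077,  0.9782,  1.5471],
       [ 0.    ,  0.    ,  0.    ,  1.    ]])}
side {'fx': 551.6380308376865, 'fy': 551.6380308376865, 'cx': 312.4032883452906, 'cy': 240.58491741901747, 'T': array([[-0.6305, -0.6002,  0.4921,  1.2656],
       [ 0.7761, -0.4972,  0.3879,  0.5201],
       [ 0.0119,  0.6265,  0.7793,  1.2247],
       [ 0.    ,  0.    ,  0.    ,  1.    ]])}
wrist {'fx': 417.0535896570843, 'fy': 417.0535896570843, 'cx': 313.6061737155314, 'cy': 232.38262229545327, 'T': array([[ 0.3036, -0.9253, -0.2275,  0.1319],
       [ 0.9528,  0.2944,  0.0741,  0.6411],
       [-0.0016, -0.2392,  0.971 ,  0.3844],
       [ 0.    ,  0.    ,  0.    ,  1.    ]])}
{'t': 0.15, 'q': array([-1.3278,  0.6291,  0.0384,  1.5181, -0.027 ,  0.9963, -0.02  ]), 'qvel': array([ 0.0005, -0.0015, -0.0012, -0.0016,  0.0001, -0.0002,  0.0011]), 'effort': array([  0.0022, -55.0092,   1.1454, -18.6817,  -0.052 ,   0.021 ,
         0.0001]), 'tcp_pos': array([0.1974, 0.6188, 0.2158]), 'ee_rot': array([-3.1402, -0.    ,  2.8328]), 'wrist_force': array([-0.5073, -0.3056,  0.2942]), 'wrist_torque': array([-0.0457,  0.0506,  0.0257]), 'opening': 0.9956081959619218} 0.011
```

View pics/top0.png

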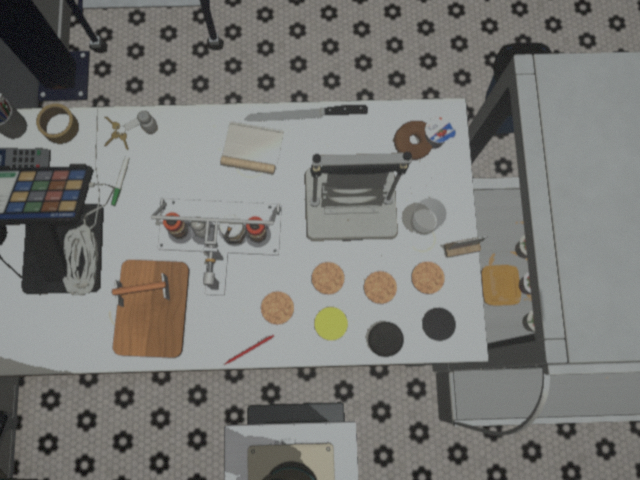

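View pics/side0.png

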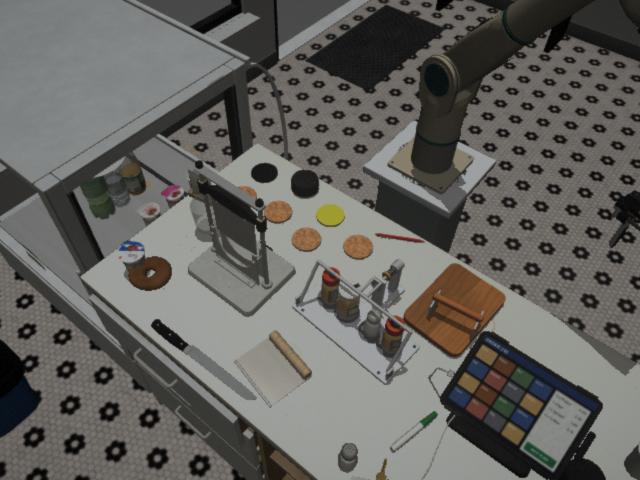

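```bash
cat > m1.py <<'E'
from h import *
np.set_printoptions(precision=4,suppress=True)
def blobs(im,lo,hi,amin):
    hsv=cv2.cvtColor(im,cv2.COLOR_RGB2HSV); m=cv2.inRange(hsv,lo,hi)
    m=cv2.morphologyEx(m,cv2.MORPH_CLOSE,np.ones((3,3)))
    n,l,s,c=cv2.connectedComponentsWithStats(m)
    return [(c[i],s[i]) for i in range(1,n) if s[i][4]>=amin],hsv
for n in('top','side'):
    im=cv2.imread(f'pics/{n}0.png')[:,:,::-1]; p=vision.camera_params(n)
    b,hsv=blobs(im,(5,60,120),(18,190,255),150)
    for c,s in b: print(n,'cork?',c,s,onz(p,*c,0.008))
    b,_=blobs(im,(0,150,70),(6,255,255),40)
    for c,s in b: print(n,'red?',c,s,onz(p,*c,0.116))
im=cv2.imread('pics/top0.png');a=cv2.resize(im[190:300,100:290],None,fx=4,fy=4,interpolation=cv2.INTER_CUBIC)
im=cv2.imread('pics/side0.png');b=cv2.resize(im[240:390,280:510],None,fx=3.3,fy=3.3,interpolation=cv2.INTER_CUBIC)
cv2.imwrite('pics/c1.png',a);cv2.imwrite('pics/c2.png',b);print(a.shape,b.shape)
p=vision.camera_params('top')
print(proj(p,[.198,.619,.216]))
E
python3 m1.py
```

```text
top cork? [246.105 163.49 ] [222 158  52  13 200] [0.8137 0.1002 0.008 ]
top cork? [463.6169 249.9935] [448 245  32  11 154] [ 0.5653 -0.4541  0.008 ]
top cork? [500.472  284.0678] [ 482  254   39   52 1445] [ 0.4748 -0.5403  0.008 ]
top cork? [148.7421 309.0342] [ 112  260   75   97 5731] [0.4366 0.3464 0.008 ]
top cork? [327.5163 277.7525] [312 262  32  32 800] [ 0.5033 -0.1034  0.008 ]
top cork? [427.5243 277.269 ] [412 262  32  32 803] [ 0.4974 -0.3568  0.008 ]
top cork? [379.7921 286.9257] [364 272  33  31 808] [ 0.4761 -0.2345  0.008 ]
top cork? [276.9952 307.4722] [261 292  33  32 826] [0.4315 0.0258 0.008 ]
side cork? [277.4503 210.5695] [264 201  28  21 453] [ 0.4748 -0.237   0.008 ]
side cork? [305.834  238.1969] [292 227  29  23 518] [ 0.5024 -0.1054  0.008 ]
side cork? [357.8042 245.7433] [344 235  29  23 526] [0.4302 0.0245 0.008 ]
side cork? [480.98   299.1831] [434 278  72  47 901] [0.3684 0.3786 0.008 ]
side cork? [449.6017 337.3633] [429 322  40  31 713] [0.5192 0.3723 0.008 ]
side cork? [289.6839 352.5948] [270 331  40  44 348] [0.8037 0.0922 0.008 ]
side red? [398.1493 237.194 ] [377 234  43   7  67] [0.4145 0.1326 0.116 ]
side red? [328.0375 277.075 ] [323 271  14  11  80] [0.63  0.07  0.116]
side red? [391.8214 326.4821] [386 319  16  14  56] [0.6455 0.2683 0.116 ]
(440, 760, 3) (495, 759, 3)
(np.float64(-10.149177646009207), np.float64(415.5477766127967))
```

View pics/c1.png

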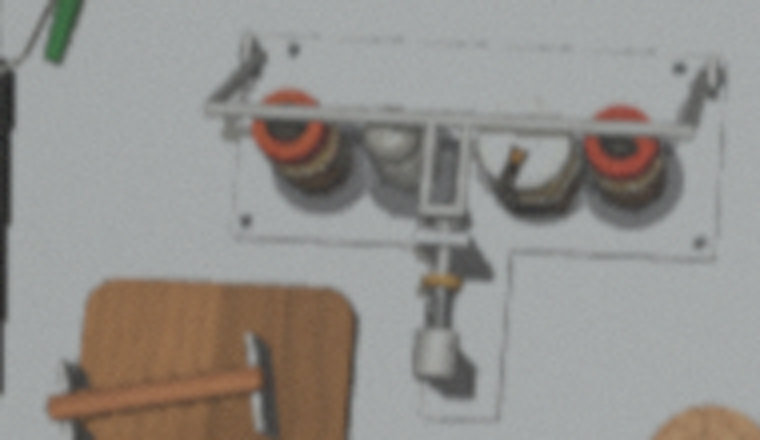

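View pics/c2.png

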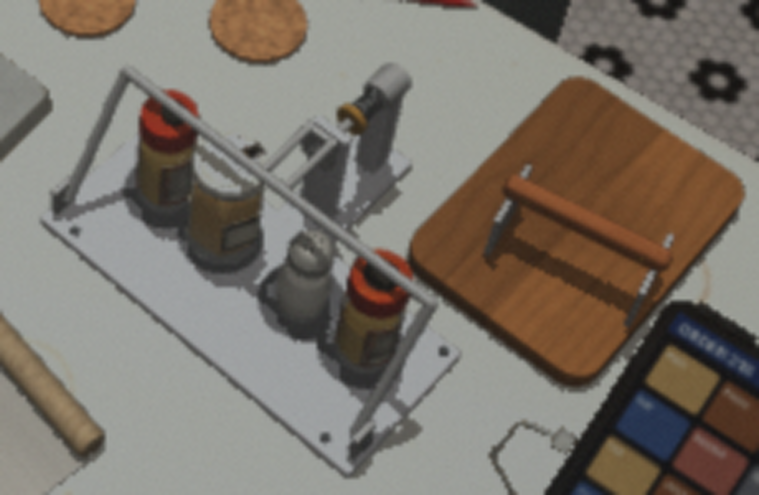

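```bash
cat > m2.py <<'E'
from h import *
np.set_printoptions(precision=4,suppress=True)
t=vision.camera_params('top');s=vision.camera_params('side')
T=lambda x,y:(x/4+100,y/4+190)
S=lambda x,y:(x/3.3+280,y/3.3+240)
for n,a,b in [('collar',(440,282),(352,117)),('cap+y',(288,127),(380,283)),('cap-y',(621,145),(170,120)),('han-y',(262,378),(510,187)),('han+y',(52,407),(668,255))]:
    print(n,*two(t,T(*a),s,S(*b)))
for n,a in [('h+y',(240,35)),('h-y',(722,60)),('f-y',(715,258)),('f+y',(235,238))]: print(n,onz(t,*T(*a),.01))
for n,a in [('h-y',(40,220)),('h+y',(348,475)),('f+y',(460,352))]: print(n,onz(s,*S(*a),.01))
E
python3 m2.py
```

```text
collar [0.5344 0.1778 0.1158] 0.0008864785759039989
cap+y [0.6341 0.2709 0.107 ] 0.0004622613820264047
cap-y [0.6174 0.0708 0.1061] 0.0011345719346456916
han-y [0.4859 0.2922 0.0753] 0.003530410845341083
han+y [0.4705 0.414  0.0862] 0.0024006538745218664
h+y [0.7226 0.324  0.01  ]
h-y [0.6972 0.0118 0.01  ]
f-y [0.5664 0.0188 0.01  ]
f+y [0.5879 0.3243 0.01  ]
h-y [0.7013 0.0129 0.01  ]
h+y [0.7236 0.3187 0.01  ]
f+y [0.5902 0.3282 0.01  ]
```

```bash
python3 -m handwheel '[1,5,-5,8,-15, 1,25,-26,8,-65, 1,25,-26,8,-65, 1,25,-26,8,-65, 1,25,-26,8,-65, 1,25,-26,8,-65, 1,25,-26,8,-65, 1,25,-26,8,-65, 1,25,-26,8,-65, 1,25,-26,8,-65]'; python3 - <<'E'
from h import *
im,p=grab('wrist','w1.png'); print(env.state()['tcp_pos'],env.state()['ee_rot'])
E
```

```text
t: 1.15
tcp_pos: [0.4474, 0.3592, 0.2963]
ee_rot: [-3.141, -0.0, 1.698]
wrist_force: [-0.7, -0.3, -0.4]
opening: 1.002
[0.44642488 0.36021837 0.29604273] [-3.14017579e+00 -5.87662686e-04  1.70031201e+00]
```

View pics/w1.png

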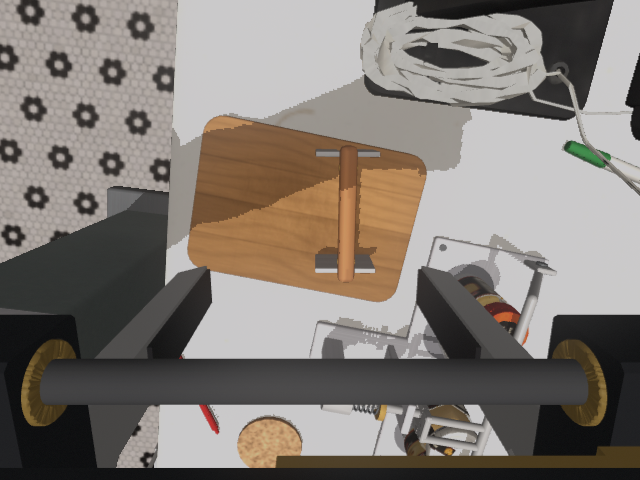

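```bash
python3 - <<'E'
from h import *
a=cv2.imread('pics/side0.png')[285:345,420:495];b=cv2.imread('pics/w1.png')[130:300,290:400]
a=cv2.resize(a,None,fx=6,fy=6,interpolation=cv2.INTER_CUBIC);b=cv2.resize(b,None,fx=3,fy=3,interpolation=cv2.INTER_CUBIC)
o=np.zeros((510,790,3),np.uint8);o[:360,:450]=a;o[:510,455:785]=b
cv2.imwrite('pics/c3.png',o)
E
```

```text
(no output)
```

View pics/c3.png

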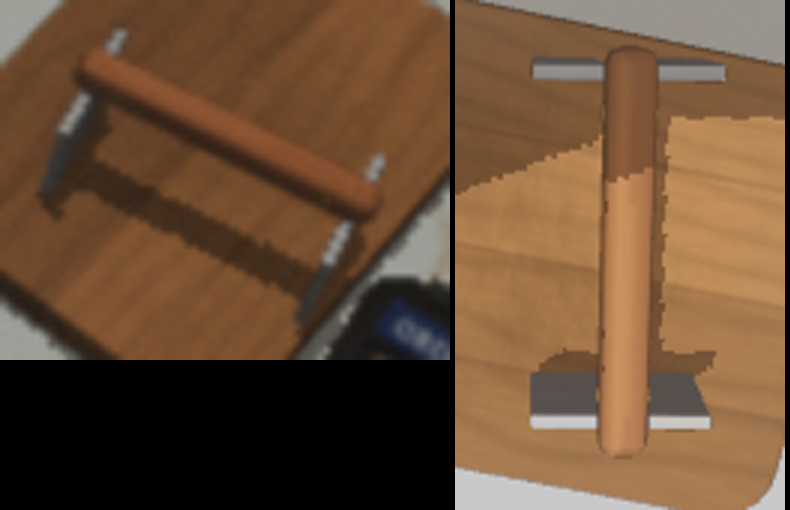

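```bash
python3 -m handwheel '[1,0,5,-2,0, 1,0,12,-7,0, 1,0,12,-7,0, 1,0,12,-7,0, 1,0,12,-7,0]'; python3 - <<'E'
from h import *
im,p=grab('wrist')
u=proj(p,[.47,.412,.04]);print(u);u=[int(x) for x in u]
c=im[max(0,u[1]-100):u[1]+100,max(0,u[0]-130):u[0]+130,::-1]
cv2.imwrite('pics/c4.png',cv2.resize(c,None,fx=3,fy=3,interpolation=cv2.INTER_CUBIC)[:600])
E
```

```text
t: 1.7
tcp_pos: [0.4453, 0.4804, 0.225]
ee_rot: [-3.139, 0.002, 1.703]
wrist_force: [0.4, 0.4, 0.5]
opening: 1.001
(np.float64(330.6531704351956), np.float64(290.12738682159096))
```

View pics/c4.png

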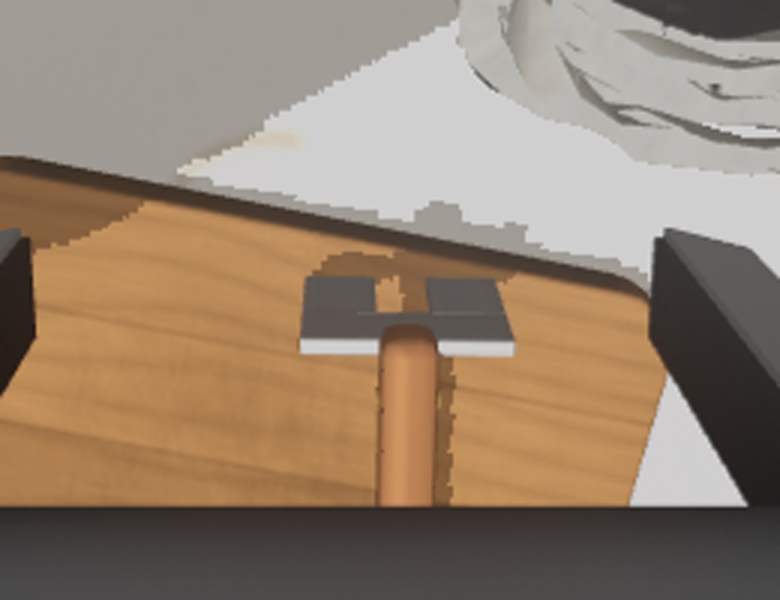

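```bash
python3 - <<'E'
from h import *
np.set_printoptions(precision=4,suppress=True)
p=vision.camera_params('wrist');s=env.state();print(s['tcp_pos'],s['ee_rot'],s['q'])
p1=dict(p);T=np.array(p['T']);T[:3,3]+=np.array([.44642,.36022,.29604])-s['tcp_pos'];p1['T']=T
for u in [(347.5,160),(346,270),(347,147),(345,282)]: print(onz(p1,*u,.086))
# plate corner two-view: c4 corners (303,352)(512,355) ; w1 corners from c3
for a,b in [((303,352),(531,80)),((512,355),(724,80)),((440,352),(657,80))]:
    print(two(p,(a[0]/3+200,a[1]/3+190),p1,((b[0]-455)/3+290,b[1]/3+130)))
print(onz(p,(408)/3+200,345/3+190,.086))
E
```

```text
[0.4467 0.4794 0.2263] [-3.1411  0.0009  1.7002] [-1.0615  0.6496  0.346   1.4947 -0.2397  1.0402 -0.5293]
[0.4713 0.4073 0.086 ]
[0.4853 0.3043 0.086 ]
[0.4692 0.4186 0.086 ]
[0.4862 0.2922 0.086 ]
(array([0.4443, 0.4059, 0.075 ]), np.float64(0.003767231559217198))
(array([0.5018, 0.4137, 0.0779]), np.float64(0.0021444199662850882))
(array([0.4822, 0.411 , 0.0754]), np.float64(0.0028328341685205697))
[0.4734 0.4165 0.086 ]
```

```bash
python3 -m handwheel '[1,3.1,-5,-2,0, 1,3.1,-10,-4,0, 1,3.1,-12.4,-6,0, 1,3.1,-12.4,-10,0, 1,3.1,-12.4,-13,0, 1,3.1,-12.4,-15.4,0, 1,3.1,-12.4,-15.4,0, 1,3.1,-12.4,-15.4,0]' 60; python3 - <<'E'
from h import *
im,p=grab('wrist','w2.png'); print(env.state())
for X in [(.4692,.4186,.086),(.4862,.2922,.086)]: print(proj(p,X))
E
```

```text
t: 2.55
tcp_pos: [0.4793, 0.3549, 0.0739]
ee_rot: [3.14, -0.0, 1.697]
wrist_force: [-0.5, 0.7, 1.1]
opening: 0.998
{'t': 2.6, 'q': array([-0.84948662,  0.75248077,  0.26575759,  1.79660565, -0.30906097,
        0.63023218, -0.27452699]), 'qvel': array([-0.00741965, -0.00721462,  0.00014418, -0.00711225, -0.00036958,
       -0.00511801,  0.00187221]), 'effort': array([ 7.89833372e-02, -5.27442098e+01,  4.47292596e+00, -1.21212342e+01,
       -3.28957115e-02,  3.19597009e-02,  2.40570902e-03]), 'tcp_pos': array([0.47978744, 0.3554495 , 0.07445782]), 'ee_rot': array([ 3.13890495e+00, -1.27107136e-03,  1.69770058e+00]), 'wrist_force': array([-0.50828132, -0.53410121, -0.0033314 ]), 'wrist_torque': array([-0.08576054,  0.07558743, -0.00335113]), 'opening': 0.9991439608141568}
(np.float64(306.77766708981954), np.float64(145.47451148487642))
(np.float64(309.85629618660437), np.float64(440.64558338274503))
```

View pics/w2.png

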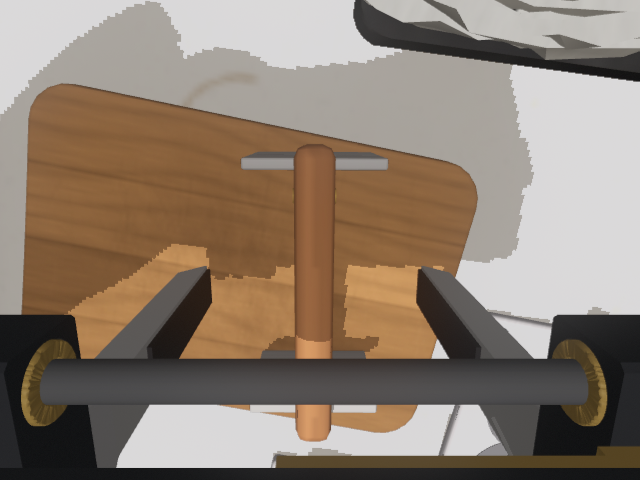

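```bash
python3 -m handwheel '[0,0,0,0,0, 0,0,0,0,0, 0,0,0,0,0, 0,0,0,0,0, 0,0,0,0,0, 0,0,0,0,0, 0,0,0,5,0, 0,0,0,10,0, 0,0,0,12,0, 0,0,0,12,0]' 60
```

```text
t: 3.6
tcp_pos: [0.4806, 0.3565, 0.196]
ee_rot: [3.136, -0.004, 1.698]
wrist_force: [0.3, -0.6, -0.8]
opening: 0.187
```

```bash
python3 -m handwheel '[0,0,0,3,-8, 0,0,-5,3,-16, 0,-3,-10,3,-24, 0,-3,-14,3,-32, 0,-3,-17.4,3,-40, 0,-3,-17.4,3,-48, 0,-3,-17.4,3,-56, 0,-3,-17.4,3,-64, 0,-3,-17.4,3,-72, 0,-3,-17.4,3,-80]' 60;  python3 -m handwheel '[0,0,0,0,-8, 0,0,0,0,-16, 0,3.8,0,0,-22, 0,3.8,0,0,-22, 0,3.8,0,0,-22, 0,3.8,0,0,-22]'; python3 - <<'E'
from h import *
im,p=grab('wrist','w3.png'); print(env.state()['q'])
E
```

```text
t: 4.6
tcp_pos: [0.4477, 0.181, 0.2213]
ee_rot: [3.141, 0.002, 0.296]
wrist_force: [0.4, -0.8, 0.4]
opening: 0.005
t: 5.2
tcp_pos: [0.4851, 0.181, 0.2216]
ee_rot: [3.141, 0.002, -0.081]
wrist_force: [-1.1, -0.1, 0.2]
opening: 0.003
[-0.9722881   0.56962436  0.86938305  1.88919291 -0.53720067  0.93640911
 -1.50044838]
```

View pics/w3.png

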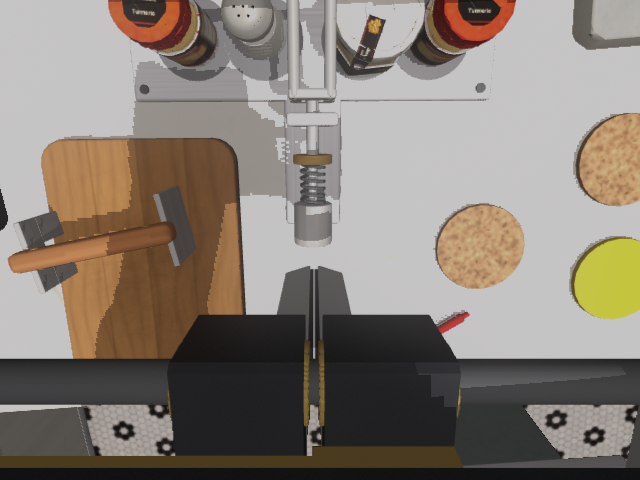

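```bash
python3 - <<'E'
from h import *
np.set_printoptions(precision=4,suppress=True)
p=vision.camera_params('wrist');s=env.state();print(s['tcp_pos'],s['ee_rot'])
for n,u,z in [('collar rear top',(312.5,154.5),.124),('lug front top',(312.5,124),.126),('barrel front',(313,241),.112),('barrel mid axis',(313,225),.112),('rod',(312,135),.116),('base f+y',(136,100),.01),('base f-y',(490,100),.01),('hole',(144,89),.01),('hole',(480,88),.01),('han+y',(10,263),.086),('han-y',(176,232),.086)]:
    print(n,onz(p,*u,z))
E
```

```text
[0.4852 0.1812 0.2219] [ 3.1413  0.0018 -0.0814]
collar rear top [0.5392 0.1785 0.124 ]
lug front top [0.5577 0.177  0.126 ]
barrel front [0.4797 0.1831 0.112 ]
barrel mid axis [0.491  0.1822 0.112 ]
rod [0.551  0.1779 0.116 ]
base f+y [0.5915 0.3288 0.01  ]
base f-y [0.5665 0.0214 0.01  ]
hole [0.5999 0.3203 0.01  ]
hole [0.5772 0.0302 0.01  ]
han+y [0.4741 0.4166 0.086 ]
han-y [0.488  0.2859 0.086 ]
```

```bash
python3 -m handwheel '[1,-3,0,0,8, 1,-3,3,0,16, 1,-3,8,0,24, 1,-3,12,0,32, 1,-3,17,0,40, 1,-0.4,17,0,48, 1,-0.4,17,0,56, 1,-0.4,17,0,64, 1,-0.4,17,0,72, 1,-0.4,17,0,80]' 60;  python3 -m handwheel '[1,0,0,0,8, 1,0,0,-2,16, 1,0,0,-6,21, 1,0,0,-8,21, 1,0,0,-8,21]'; python3 - <<'E'
from h import *
im,p=grab('wrist','w4.png'); s=env.state(); print(s['tcp_pos'],s['ee_rot'])
hsv=cv2.cvtColor(im,cv2.COLOR_RGB2HSV)
for X in [(.4741,.4166,.086),(.481,.353,.086)]: print(proj(p,X))
E
```

```text
t: 6.25
tcp_pos: [0.4816, 0.3511, 0.2225]
ee_rot: [-3.141, 0.0, 1.321]
wrist_force: [-0.9, 0.6, -0.7]
opening: 0.818
t: 6.75
tcp_pos: [0.4798, 0.3499, 0.1399]
ee_rot: [-3.136, 0.003, 1.681]
wrist_force: [0.3, -0.2, 0.6]
opening: 1.004
[0.48126502 0.35061085 0.14172657] [-3.13905596e+00  1.32087039e-03  1.68095608e+00]
(np.float64(316.62552921441295), np.float64(135.68351633403998))
(np.float64(316.1026228006143), np.float64(253.61858604160318))
```

View pics/w4.png

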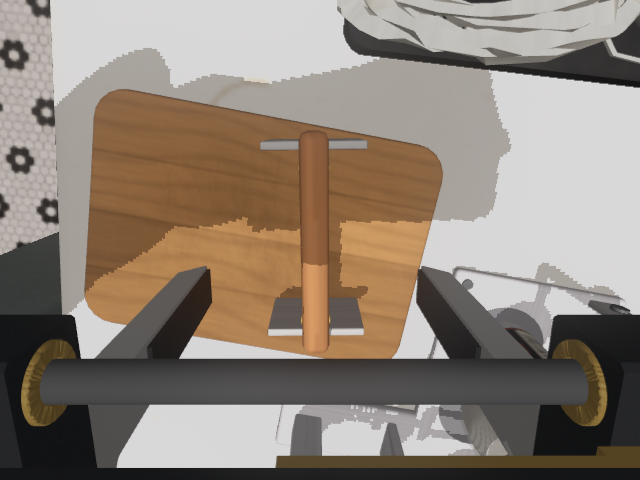

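```bash
python3 - <<'E'
from h import *
p=vision.camera_params('wrist')
print(onz(p,314,131,.084),onz(p,315.5,352,.084),onz(p,314,145,.077),onz(p,316,330,.077))
E
python3 -m handwheel '[1,-0.2,0.4,-4,1, 1,-0.2,0.4,-6.8,1, 1,-0.2,0.4,-6.8,1, 0,-0.2,0.4,-6.8,1, 0,-0.2,0.4,-6.8,1, 0,-0.2,0.4,-6.8,1, 0,-0.2,0.4,-6.8,1, 0,-0.2,0.4,-6.8,1, 0,-0.2,0.4,-6.8,1, 0,-0.2,0.4,-6.8,1]' 60; python3 -m handwheel '[0,0,0,0,0, 0,0,0,0,0, 0,0,0,0,0, 0,0,0,0,0, 0,0,0,0,0, 0,0,0,0,0, 0,0,0,0,0]' 60
```

```text
[0.47414874 0.4196374  0.084     ] [0.48934151 0.29124335 0.084     ] [0.47496373 0.4121944  0.077     ] [0.48844187 0.30211569 0.077     ]
t: 7.8
tcp_pos: [0.4805, 0.3553, 0.0745]
ee_rot: [3.142, -0.0, 1.698]
wrist_force: [0.8, -0.1, -0.0]
opening: 0.441
t: 8.5
tcp_pos: [0.4804, 0.3552, 0.0743]
ee_rot: [-3.141, 0.0, 1.698]
wrist_force: [-0.6, 0.4, -1.2]
opening: 0.164
```

```bash
python3 -m handwheel '[0,0,0,0,0, 0,0,0,0,0, 0,0,0,2,0, 0,0,0,6,0, 0,0,0,11,0, 0,0,0,15,0, 0,0,0,15,0]' 60; python3 -m handwheel '[0,0,0,0,-8, 0,0,-5,0,-16, 0,-3,-10,0,-24, 0,-3,-14,0,-32, 0,-3,-17.4,0,-40, 0,-3,-17.4,0,-48, 0,-3,-17.4,0,-56, 0,-3,-17.4,0,-64, 0,-3,-17.4,0,-72, 0,-3,-17.4,0,-80]';  python3 -m handwheel '[0,0,0,0,-8, 0,0,0,0,-16, 0,3.8,0,0,-22, 0,3.8,0,0,-22, 0,3.8,0,0,-22, 0,3.8,0,0,-22]'; python3 - <<'E'
from h import *
im,p=grab('wrist','w5.png'); s=env.state(); print(s['tcp_pos'],s['ee_rot'],s['wrist_force'])
E
```

```text
t: 9.2
tcp_pos: [0.4842, 0.3571, 0.2305]
ee_rot: [3.131, -0.006, 1.698]
wrist_force: [0.7, 0.0, -1.7]
opening: 0.163
t: 10.2
tcp_pos: [0.4499, 0.181, 0.2236]
ee_rot: [3.141, 0.001, 0.296]
wrist_force: [0.6, -0.9, -1.8]
opening: 0.163
t: 10.8
tcp_pos: [0.4874, 0.1811, 0.2238]
ee_rot: [3.141, 0.002, -0.082]
wrist_force: [-0.9, -0.5, -2.0]
opening: 0.165
[0.48740948 0.181196   0.22397   ] [ 3.14137358e+00  1.60390328e-03 -8.15353593e-02] [ 0.03610687  0.37444464 -1.75428927]
```

View pics/w5.png

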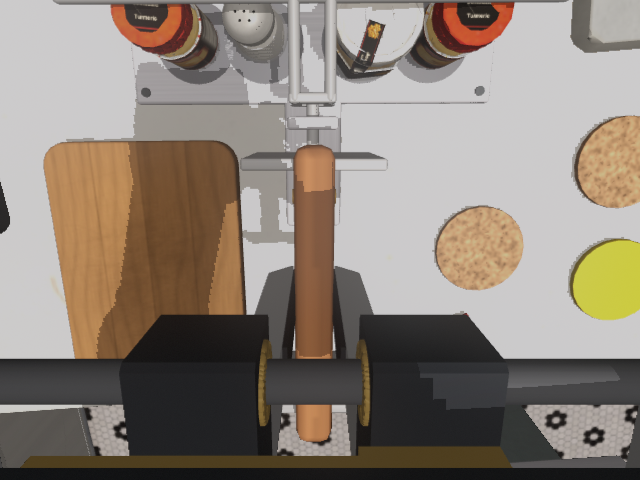

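```bash
python3 - <<'E'
from h import *
p=vision.camera_params('wrist')
print(onz(p,314,146,.232),onz(p,314,160,.226),onz(p,241,163,.226),onz(p,387,163,.226))
o=np.array([.629,.171]);e=np.array([np.cos(.081),-np.sin(.081)])
for x in(-81,-90,-138): print(x,o+e*x/1000)
E
```

```text
[0.55068897 0.17697105 0.232     ] [0.54505559 0.17742203 0.226     ] [0.54622799 0.20628004 0.226     ] [0.54154774 0.14875265 0.226     ]
-81 [0.54826558 0.17755383]
-90 [0.53929508 0.17828203]
-138 [0.49145246 0.18216578]
```

```bash
python3 -m handwheel '[0,0.5,0,0,0, 0,0.5,0,0,0, 0,0.5,0,-2,0, 0,0.5,0,-3.5,0, 0,0.5,0,-4.5,0, 0,0.5,0,-4.5,0]'; python3 -m handwheel '[0,0,0,-0.6,0, 0,0,0,-1.2,0, 0,0,0,-1.8,0, 0,0,0,-2.4,0, 0,0,0,-3.1,0, 0,0,0,-3.1,0]'; python3 - <<'E'
from h import *
im,p=grab('wrist'); print(env.state()['tcp_pos'])
i2,_=grab('side')
a=cv2.resize(im[80:240,220:420,::-1],None,fx=2.2,fy=2.2);b=cv2.resize(i2[230:320,350:440,::-1],None,fx=3.9,fy=3.9,interpolation=cv2.INTER_CUBIC)
o=np.zeros((360,800,3),np.uint8);o[:a.shape[0],:a.shape[1]]=a;o[:b.shape[0],445:445+b.shape[1]]=b;cv2.imwrite('pics/c6.png',o)
E
```

```text
t: 11.45
tcp_pos: [0.4926, 0.1812, 0.1785]
ee_rot: [3.141, 0.002, -0.082]
wrist_force: [0.1, 0.2, -1.2]
opening: 0.169
t: 12.05
tcp_pos: [0.4928, 0.1812, 0.1475]
ee_rot: [3.141, 0.002, -0.082]
wrist_force: [0.3, -1.1, -1.9]
opening: 0.164
[0.49322122 0.1811432  0.14799337]
```

View pics/c6.png

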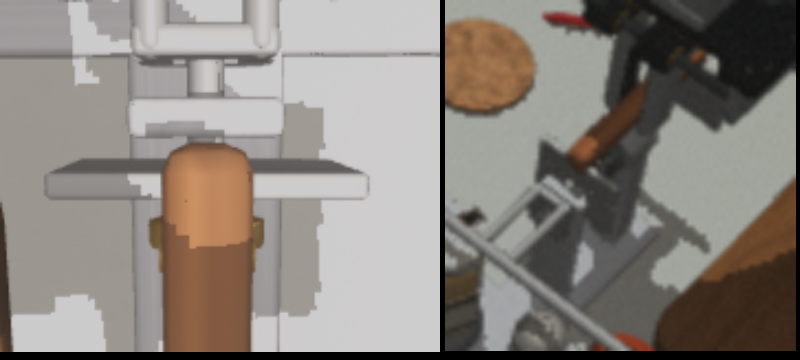

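```bash
python3 -m handwheel '[0,-0.4,0.03,0,0, 0,-0.8,0.06,0,0, 0,-1.2,0.1,0,0, 0,-1.5,0.12,0,0, 0,-1.5,0.12,0,0]'; python3 -m handwheel '[0,-0.3,0.02,0,0, 0,-0.5,0.04,0,0, 0,-0.7,0.06,0,0, 0,-0.7,0.06,0,0]'; python3 - <<'E'
from h import *
im,p=grab('wrist'); s=env.state();print(s['tcp_pos'],s['wrist_force'])
i2,_=grab('side')
a=cv2.resize(im[40:280,160:460,::-1],None,fx=1.4,fy=1.4);b=cv2.resize(i2[210:370,290:450,::-1],None,fx=2.2,fy=2.2,interpolation=cv2.INTER_CUBIC)
o=np.zeros((360,790,3),np.uint8);o[:a.shape[0],:a.shape[1]]=a;o[:b.shape[0],430:430+b.shape[1]]=b;cv2.imwrite('pics/c7.png',o)
E
```

```text
t: 12.65
tcp_pos: [0.4794, 0.1824, 0.1489]
ee_rot: [-3.141, -0.002, -0.082]
wrist_force: [3.7, -1.1, -3.3]
opening: 0.165
t: 13.05
tcp_pos: [0.4732, 0.1828, 0.1489]
ee_rot: [3.142, -0.004, -0.082]
wrist_force: [6.5, -0.0, -4.3]
opening: 0.163
[0.47334985 0.18286229 0.14892432] [ 6.14527646 -1.25092406 -4.32123158]
```

View pics/c7.png

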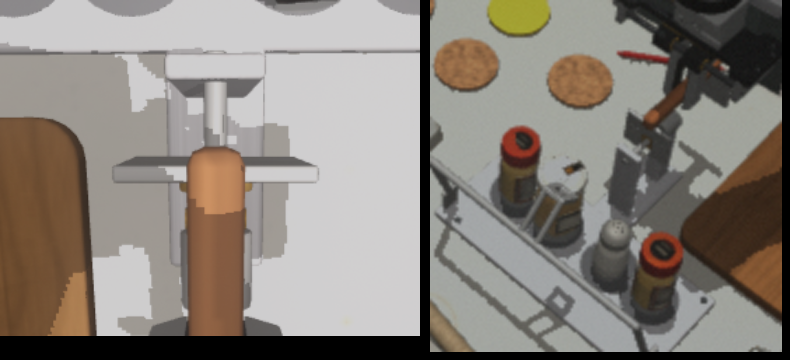

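```bash
python3 -m handwheel '[0,0.7,-0.06,0,0, 0,1.5,-0.12,0,0, 0,1.5,-0.12,0,0, 0,1.5,-0.12,2,0, 0,1.5,-0.12,5,0, 0,1.5,-0.12,8,0, 0,1.5,-0.12,8,0]'; cat > board.py <<'E'
from h import *
np.set_printoptions(precision=4,suppress=True)
def board(n):
    im,p=grab(n); hsv=cv2.cvtColor(im,cv2.COLOR_RGB2HSV)
    m=cv2.inRange(hsv,(5,80,40),(20,220,255)); m=cv2.morphologyEx(m,cv2.MORPH_OPEN,np.ones((7,7)))
    c=max(cv2.findContours(m,cv2.RETR_EXTERNAL,cv2.CHAIN_APPROX_NONE)[0],key=cv2.contourArea)
    h=cv2.convexHull(c).reshape(-1,2)
    w=np.array([onz(p,*q,.021)[:2] for q in h]).astype(np.float32)
    return cv2.minAreaRect(w),cv2.contourArea(c)
if __name__=='__main__':
    print('top',board('top'));print('wrist',board('wrist')); s=env.state();print(s['tcp_pos'],s['wrist_force'])
    # old top picture
    im=cv2.imread('pics/top0.png')[:,:,::-1]
E
python3 board.py
```

```text
t: 13.85
tcp_pos: [0.4871, 0.1822, 0.231]
ee_rot: [-3.139, -0.002, -0.082]
wrist_force: [1.1, -0.4, -1.8]
opening: 0.164
top (((0.41223272681236267, 0.2960139811038971), (0.08104058355093002, 0.18775764107704163), 85.39381408691406), 1795.0)
wrist (((0.4519217312335968, 0.3373003304004669), (0.1717255860567093, 0.21478204429149628), 85.8565444946289), 34658.5)
[0.485  0.1824 0.2279] [-0.5027  0.0815 -2.1915]
```

```bash
python3 -m handwheel '[0,-3.5,0,0,8, 0,-3.5,3,0,16, 0,-3.5,8,0,24, 0,-3.5,12,0,32, 0,-3.5,16,0,40, 0,-3.5,16,0,48, 0,-3.5,16,0,56, 0,-3.5,16,0,64, 0,-3.5,16,0,72, 0,-3.5,16,0,80]' 60;  python3 -m handwheel '[0,0,0,0,8, 0,0,0,0,16, 0,0,0,0,22, 0,0,0,-4,22, 0,0,0,-8,22, 0,0,0,-12,22, 0,0,0,-14.3,22, 0,0,0,-14.3,22]'; python3 board.py; python3 -m handwheel '[0,0,0,-0.2,0, 0,0,0,-0.5,0, 0,0,0,-0.8,0, 0,0,0,-0.8,0]'
```

```text
t: 14.95
tcp_pos: [0.4494, 0.3412, 0.2261]
ee_rot: [-3.137, 0.004, 1.321]
wrist_force: [-0.1, -0.1, -1.8]
opening: 0.165
t: 15.75
tcp_pos: [0.4471, 0.3393, 0.0806]
ee_rot: [-3.131, 0.005, 1.698]
wrist_force: [-0.7, -0.6, -2.3]
opening: 0.166
top (((0.438585102558136, 0.33817198872566223), (0.16886071860790253, 0.23550865054130554), 85.98937225341797), 4091.0)
wrist (((0.4394643306732178, 0.3401963412761688), (0.16899356245994568, 0.2381993532180786), 85.89344024658203), 92602.0)
[0.4505 0.3412 0.0845] [-0.2367 -0.064  -1.9789]
t: 16.25
tcp_pos: [0.4514, 0.342, 0.0777]
ee_rot: [3.141, -0.0, 1.698]
wrist_force: [-0.3, -0.7, -2.7]
opening: 0.168
```

```bash
python3 -m handwheel '[0,0,0,-0.15,0, 0,0,0,-0.3,0, 0,0,0,-0.3,0]'; python3 -m handwheel '[0,0,0,-0.1,0, 0,0,0,-0.2,0, 0,0,0,-0.2,0]'
```

```text
t: 16.55
tcp_pos: [0.4514, 0.3418, 0.0743]
ee_rot: [-3.141, 0.0, 1.698]
wrist_force: [-0.4, 0.5, -1.4]
opening: 0.166
t: 16.85
tcp_pos: [0.4514, 0.3419, 0.0741]
ee_rot: [-3.141, -0.001, 1.698]
wrist_force: [-3.8, -1.9, 13.4]
opening: 0.164
```

```bash
python3 -m handwheel '[0,0,0,0.15,0, 0.3,0,0,0.15,0, 0.6,0,0,0.15,0, 0.8,0,0,0.15,0, 1,0,0,0.15,0, 1,0,0,0.15,0, 1,0,0,0.15,0, 1,0,0,0.15,0]' 30; python3 -m handwheel '[1,0,0,2,0, 1,0,0,7,0, 1,0,0,12,0, 1,0,0,17.6,0, 1,5,-6,17.6,-6, 1,9,-12,17.6,-12, 1,12,-17,17.6,-12, 1,15.9,-20.2,17.6,-12, 1,15.9,-20.2,17.6,-12, 1,15.9,-20.2,17.6,-12]'; python3 - <<'E'
from h import *
print(env.state()['tcp_pos'],env.state()['opening'],env.state()['q'])
im,p=grab('wrist','w8.png'); import pickle; pickle.dump(p,open('w8.pkl','wb'))
E
```

```text
t: 17.65
tcp_pos: [0.4515, 0.3419, 0.074]
ee_rot: [-3.142, -0.0, 1.698]
wrist_force: [-0.2, 0.5, 0.9]
opening: 0.726
t: 18.65
tcp_pos: [0.6141, 0.1318, 0.2503]
ee_rot: [3.138, 0.004, 1.479]
wrist_force: [1.5, -0.6, 0.5]
opening: 1.004
[0.61405527 0.13182534 0.2503098 ] 1.0037800764877745 [-0.52145461  0.59572228  0.44085667  1.55169024 -0.27305572  1.05370008
 -0.1035225 ]
```

View pics/w8.png

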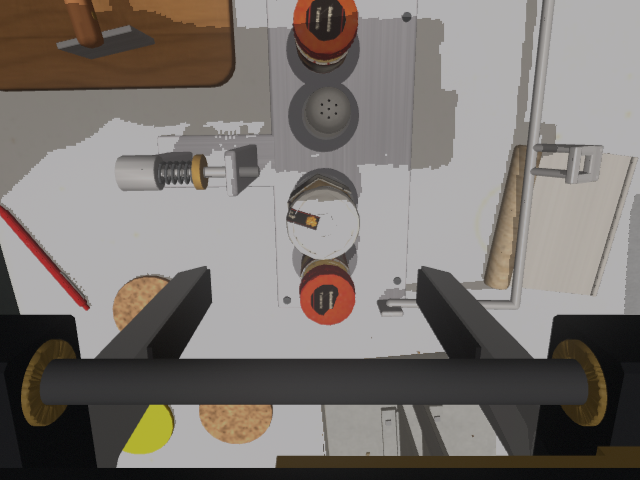

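```bash
python3 - <<'E'
from h import *
np.set_printoptions(precision=4,suppress=True)
import pickle; p=pickle.load(open('w8.pkl','rb'))
for n,u,z,y in [('spice+',(325.5,19),.116,.099),('sugar',(329,108),.1,.041),('honey',(323,223),.109,-.041),('spice-',(327,298),.116,-.099)]:
    print(n,onz(p,*u,z), .629+.081*y,.171+.9967*y)
print(env.state()['tcp_pos'],env.state()['ee_rot'])
t,s=vision.camera_params('top'),vision.camera_params('side')
for n,a,b in [('A',(327.5,277.75),(305.8,238.2)),('C',(379.8,286.9),(277.45,210.6)),('D',(277,307.5),(357.8,245.7))]: print(n,two(t,a,s,b))
print('spice+ z',two(t,(172,221.75),p,(325.5,22))[0],'spice- z',two(t,(255.25,226.25),p,(327,298))[0])
E
```

```text
spice+ [0.6355 0.2713 0.116 ] 0.637019 0.2696733
sugar [0.6338 0.2153 0.1   ] 0.632321 0.21186470000000002
honey [0.622  0.1317 0.109 ] 0.625679 0.1301353
spice- [0.6199 0.0733 0.116 ] 0.620981 0.07232670000000001
[0.613  0.1341 0.25  ] [3.1394 0.0029 1.4812]
A (array([ 0.5033, -0.1039,  0.0099]), np.float64(0.0013992770564112695))
C (array([ 0.4762, -0.2348,  0.0104]), np.float64(0.0012678115985106282))
D (array([0.4313, 0.0254, 0.01  ]), np.float64(0.0005362559579952761))
spice+ z [0.6361 0.2727 0.1   ] spice- z [0.6188 0.0697 0.1062]
```

```bash
python3 -m handwheel '[1,2.2,4.5,0,0, 1,2.2,9,0,0, 1,2.2,13.6,0,0, 1,2.2,13.6,0,0, 1,2.2,13.6,-5,0, 1,2.2,13.6,-10,0, 1,2.2,13.6,-14,0, 1,2.2,13.6,-19.3,0, 1,2.2,13.6,-19.3,0]' 25; python3 -m handwheel '[0,0,0,0,0, 0,0,0,0,0, 0,0,0,0,0, 0,0,0,0,0, 0,0,0,0,0, 0,0,0,0,0, 0,0,0,0,0, 0,0,0,0,0, 0,0,0,0,0, 0,0,0,0,0]'
```

```text
t: 19.6
tcp_pos: [0.6259, 0.2755, 0.0502]
ee_rot: [-3.129, 0.005, 1.49]
wrist_force: [0.1, -0.9, -0.2]
opening: 1.001
t: 20.6
tcp_pos: [0.6333, 0.276, 0.0575]
ee_rot: [3.14, -0.001, 1.489]
wrist_force: [2.2, 0.2, 4.4]
opening: 0.467
```

```bash
python3 -m handwheel '[0.7,0,0,0,0, 0.7,0,0,0,0, 0.7,0,0,0,0, 0.7,0.2,-0.5,0,0, 0.7,0.2,-0.5,0,0, 0,0.2,-0.5,0,0, 0,0.2,-0.5,0,0, 0,0.2,-0.5,0,0, 0,0.2,-0.5,0,0, 0,0.2,-0.5,0,0]' 25; python3 -m handwheel '[0,0,0,0,0, 0,0,0,0,0, 0,0,0,0,0, 0,0,0,0,0, 0,0,0,2,0, 0,0,0,6,0, 0,0,0,11,0, 0,0,0,16,0, 0,0,0,16,0, 0,0,0,16,0]'
```

```text
t: 21.6
tcp_pos: [0.6344, 0.271, 0.0569]
ee_rot: [-3.141, -0.0, 1.489]
wrist_force: [0.1, 0.0, -0.2]
opening: 0.469
t: 22.6
tcp_pos: [0.6351, 0.2709, 0.2183]
ee_rot: [3.139, -0.001, 1.489]
wrist_force: [-0.9, -0.6, -2.2]
opening: 0.468
```

```bash
python3 -m handwheel '[0,-4,-2,0,0, 0,-8,-4,0,0, 0,-12,-6,0,0, 0,-16,-8,0,0, 0,-18.5,-12,0,0, 0,-18.5,-17,0,0, 0,-18.5,-22,0,0, 0,-18.5,-27,0,0, 0,-18.5,-32,0,0, 0,-18.5,-37,0,0]'; python3 -m handwheel '[0,0,-5,0,0, 0,0,-10,0,0, 0,0,-15,0,0, 0,0,-20,0,0, 0,0,-25.8,0,0, 0,2,-25.8,0,0, 0,4.8,-25.8,0,0, 0,4.8,-25.8,0,0, 0,4.8,-25.8,0,0, 0,4.8,-25.8,0,0]'; python3 -c "
from h import *
s=env.state();print(s['tcp_pos'],s['q'],s['wrist_force'])"
```

```text
t: 23.6
tcp_pos: [0.4478, -0.1005, 0.2155]
ee_rot: [-3.138, -0.0, 1.49]
wrist_force: [0.8, -0.3, -1.0]
opening: 0.468
t: 24.6
tcp_pos: [0.4959, -0.3566, 0.2157]
ee_rot: [-3.139, -0.001, 1.488]
wrist_force: [-0.1, -0.4, -1.9]
opening: 0.467
[ 0.4958749  -0.35657669  0.21572609] [ 0.3017912   0.61080887  0.45304871  1.63862518 -0.30890299  0.96726156
  0.77875147] [-0.10229047 -0.4442758  -1.88656097]
```

```bash
python3 -m handwheel '[0,0.1,0,-4,0, 0,0.1,0,-8,0, 0,0.1,0,-12,0, 0,0.1,0,-14,0, 0,0.1,0,-15.4,0, 0,0.1,0,-15.4,0, 0,0.1,0,-15.4,0]'; python3 -m handwheel '[0,0,0,-0.3,0, 0,0,0,-0.5,0, 0,0,0,-0.6,0, 0,0,0,-0.6,0]'
```

```text
t: 25.3
tcp_pos: [0.4986, -0.3577, 0.0638]
ee_rot: [3.141, 0.001, 1.489]
wrist_force: [-1.2, 0.2, -1.3]
opening: 0.472
t: 25.7
tcp_pos: [0.4987, -0.3571, 0.0572]
ee_rot: [3.141, 0.0, 1.489]
wrist_force: [0.1, -0.1, -1.2]
opening: 0.467
```

```bash
python3 -m handwheel '[0,0,0,-0.1,0, 0,0,0,-0.2,0, 0,0,0,-0.2,0]'; python3 -m handwheel '[0,0,0,-0.05,0, 0,0,0,-0.1,0, 0,0,0,-0.1,0]'
```

```text
t: 26.0
tcp_pos: [0.4986, -0.3572, 0.0549]
ee_rot: [3.142, 0.0, 1.489]
wrist_force: [-1.2, -0.1, -1.0]
opening: 0.467
t: 26.3
tcp_pos: [0.4985, -0.3572, 0.0548]
ee_rot: [3.141, -0.0, 1.489]
wrist_force: [-1.5, 1.4, 6.2]
opening: 0.47
```

```bash
python3 -m handwheel '[0.5,0,0,0.05,0, 0.6,0,0,0.05,0, 0.8,0,0,0.05,0, 0.8,0,0,0.05,0, 0.8,0,0,0.05,0, 0.8,0,0,2,0, 0.8,0,0,7,0, 0.8,0,0,12,0, 0.8,0,0,16,0, 0.8,0,0,18.5,0]'; python3 -m handwheel '[0.8,-5,4,0,0, 0.8,-5,9,0,0, 0.8,-5,14,0,0, 0.8,-5,19,0,0, 0.8,-5,24,0,0, 0.8,-5,29,0,0, 0.8,-5,34,0,0, 0.8,-5,39,0,0, 0.8,-2,43,0,0, 0.8,2,47,0,0]'; python3 -m handwheel '[0.8,4,4,0,0, 0.8,8,8,0,0, 0.8,11.5,10,0,0, 0.8,11.5,10,0,0, 0.8,11.5,10,0,0]'; python3 - <<'E'
from h import *
s=env.state();print(s['tcp_pos'],s['opening'])
im,p=grab('wrist')
hsv=cv2.cvtColor(im,cv2.COLOR_RGB2HSV)
g=cv2.GaussianBlur(cv2.cvtColor(im,cv2.COLOR_RGB2GRAY),(5,5),0)
print(proj(p,(.6335,.2135,.1)))
cv2.imwrite('pics/w9.png',im[:,:,::-1])
t,q=grab('top','t9.png')
h=cv2.cvtColor(t,cv2.COLOR_RGB2HSV);m=cv2.inRange(h,(0,150,70),(8,255,255))
n,l,st,c=cv2.connectedComponentsWithStats(m)
for i in range(1,n):
    if st[i][4]>25: print(c[i],st[i],onz(q,*c[i],.114))
E
```

```text
t: 27.3
tcp_pos: [0.4993, -0.3581, 0.2426]
ee_rot: [3.138, 0.002, 1.489]
wrist_force: [0.1, -0.6, -0.2]
opening: 0.791
t: 28.3
tcp_pos: [0.5078, 0.1056, 0.2393]
ee_rot: [-3.141, -0.001, 1.491]
wrist_force: [1.9, -0.6, -0.3]
opening: 0.804
t: 28.8
tcp_pos: [0.6237, 0.2027, 0.2377]
ee_rot: [-3.14, 0.001, 1.49]
wrist_force: [0.2, -0.4, 0.6]
opening: 0.801
[0.62371957 0.20270901 0.23774057] 0.8010452308839192
(np.float64(325.34784132482275), np.float64(210.25750840779415))
[434.16216216 273.2972973 ] [428 266  16  12  37] [ 0.48935585 -0.35154659  0.114     ]
```

```bash
python3 -m handwheel '[0.8,1,1.1,0,0, 0.8,1,1.1,0,0, 0.8,1,1.1,-5,0, 0.8,1,1.1,-10,0, 0.8,1,1.1,-14,0, 0.8,1,1.1,-18,0, 0.8,1,1.1,-19.4,0, 0.8,1,1.1,-19.4,0]' 20; python3 -m handwheel '[0.6,0,0,0,0, 0,0,0,0,0, 0,0,0,0,0, 0,0,0,0,0, 0,0,0,0,0, 0,0,0,0,0, 0,0,0,0,0, 0,0,0,0,0, 0,0,0,0,0, 0,0,0,0,0]';  python3 -m handwheel '[0,0,0,0,0, 0,0,0,0,0, 0,0,0,0,0, 0,0,0,2,0, 0,0,0,6,0, 0,0,0,11,0, 0,0,0,16,0, 0,0,0,18,0, 0,0,0,18,0]'
```

```text
t: 29.7
tcp_pos: [0.6318, 0.2122, 0.0437]
ee_rot: [-3.138, 0.002, 1.488]
wrist_force: [0.3, 0.1, -0.1]
opening: 0.799
t: 30.7
tcp_pos: [0.6341, 0.2137, 0.0459]
ee_rot: [3.141, -0.001, 1.489]
wrist_force: [-1.4, 0.2, 7.3]
opening: 0.44
t: 31.6
tcp_pos: [0.6358, 0.2137, 0.2287]
ee_rot: [3.135, -0.003, 1.489]
wrist_force: [0.8, 0.0, -1.8]
opening: 0.442
```

```bash
python3 - <<'E'
from h import *
a=cv2.imread('pics/w9.png')
im,p=grab('wrist'); s=env.state();print(s['tcp_pos'])
tz=s['tcp_pos'][2]+.0541
print(proj(p,(s['tcp_pos'][0],s['tcp_pos'][1],tz)),proj(p,(s['tcp_pos'][0],s['tcp_pos'][1]+.01,tz)))
o=np.hstack([cv2.resize(a[100:340,180:460],None,fx=1.4,fy=1.4),cv2.resize(im[100:340,180:460,::-1],None,fx=1.4,fy=1.4)])
print(o.shape);cv2.imwrite('pics/c10.png',o)
E
```

```text
[0.6341204  0.21357191 0.22588079]
(np.float64(308.3545572026611), np.float64(360.6497364270175)) (np.float64(305.6147749679463), np.float64(331.59431533036013))
(336, 784, 3)
```

View pics/c10.png

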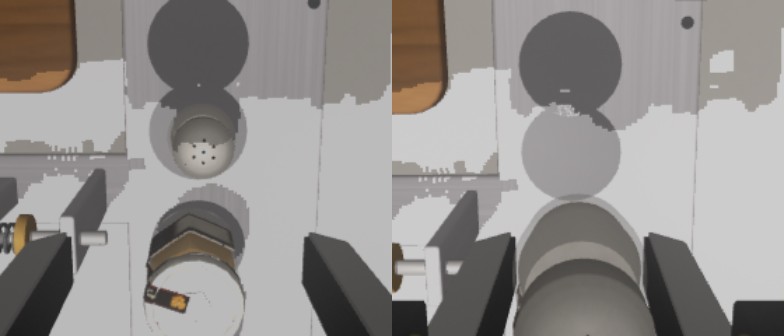

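```bash
python3 -m handwheel '[0,-4,-1,0,0, 0,-8,-2,0,0, 0,-12,-4,0,0, 0,-15.8,-7,0,0, 0,-15.8,-11,0,0, 0,-15.8,-15.5,0,0, 0,-15.8,-20,0,0, 0,-15.8,-24,0,0, 0,-15.8,-24,0,0, 0,-15.8,-24,0,0]' 20; python3 -m handwheel '[0,0,-4.5,0,0, 0,0,-9,0,0, 0,0,-13.5,0,0, 0,0,-18,0,0, 0,0,-20.9,0,0, 0,0,-20.9,0,0, 0,0,-20.9,-4,0, 0,0,-20.9,-8,0, 0,0,-20.9,-12,0, 0,0,-20.9,-12,0]'; python3 -c "
from h import *
import time
s=env.state();print(s['tcp_pos'],s['wrist_force'])"
```

```text
t: 32.65
tcp_pos: [0.4742, -0.0271, 0.2233]
ee_rot: [-3.138, 0.0, 1.486]
wrist_force: [0.3, 0.0, -0.1]
opening: 0.444
t: 33.65
tcp_pos: [0.4724, -0.2305, 0.0999]
ee_rot: [-3.131, -0.006, 1.492]
wrist_force: [-0.8, 0.4, -1.0]
opening: 0.441
[ 0.47242536 -0.23048763  0.0998896 ] [-0.80165494  0.38749458 -1.02645886]
```

```bash
python3 -m handwheel '[0,0,0,-2,0, 0,0,0,-4,0, 0,0,0,-5,0, 0,0,0,-5,0, 0,0,0,-5,0]'
```

```text
t: 34.15
tcp_pos: [0.4764, -0.2353, 0.0559]
ee_rot: [3.14, 0.0, 1.49]
wrist_force: [-0.7, 0.1, -1.2]
opening: 0.443
```

```bash
python3 -m handwheel '[0,0,0,-0.4,0, 0,0,0,-0.8,0, 0,0,0,-1.0,0, 0,0,0,-1.0,0, 0,0,0,-1.0,0]';python3 -m handwheel '[0,0,0,-0.1,0, 0,0,0,-0.15,0, 0,0,0,-0.15,0]'
```

```text
t: 34.65
tcp_pos: [0.4756, -0.2356, 0.045]
ee_rot: [-3.142, -0.0, 1.489]
wrist_force: [0.0, -0.1, -0.1]
opening: 0.44
t: 34.95
tcp_pos: [0.4758, -0.2358, 0.0438]
ee_rot: [3.141, 0.0, 1.489]
wrist_force: [0.1, 0.7, 2.8]
opening: 0.445
```

```bash
python3 -m handwheel '[0.6,0,0,0.05,0, 0.7,0,0,0.05,0, 0.9,0,0,0.05,0, 0.9,0,0,0.05,0, 0.9,0,0,0.05,0, 0.9,0,0,3,0, 0.9,0,0,8,0, 0.9,0,0,13,0, 0.9,0,0,18,0, 0.9,0,0,18,0]'; python3 -m handwheel '[0.9,-1,4,0,0, 0.9,-2,8,0,0, 0.9,-2,12.5,0,0, 0.9,-2,17,0,0, 0.9,-2,21.5,0,0, 0.9,-2,26,0,0, 0.9,1,29,0,0, 0.9,4,32,0,0, 0.9,4,32,0,0, 0.9,4,32,0,0]'; python3 -m handwheel '[0.9,4,3,0,0, 0.9,8,4.7,0,0, 0.9,10.7,4.7,0,0, 0.9,10.7,4.7,0,0, 0.9,10.7,4.7,0,0, 0.9,10.7,4.7,0,0]'
```

```text
t: 35.95
tcp_pos: [0.4791, -0.238, 0.2297]
ee_rot: [3.13, 0.004, 1.489]
wrist_force: [0.4, -0.5, 0.2]
opening: 0.898
t: 36.95
tcp_pos: [0.5152, 0.0848, 0.2226]
ee_rot: [-3.14, 0.001, 1.491]
wrist_force: [-0.0, -0.5, -0.0]
opening: 0.896
t: 37.55
tcp_pos: [0.6211, 0.1301, 0.2234]
ee_rot: [-3.14, 0.0, 1.487]
wrist_force: [0.6, -0.2, 0.1]
opening: 0.902
```

```bash
python3 -m handwheel '[0.9,0.1,0.1,-4,0, 0.9,0.1,0.1,-8,0, 0.9,0.1,0.1,-12,0, 0.9,0.1,0.1,-15,0, 0.9,0.1,0.1,-16.8,0, 0.9,0.1,0.1,-16.8,0, 0.9,0.1,0.1,-16.8,0]' 35; python3 -m handwheel '[0.7,0,0,0,0, 0,0,0,0,0, 0,0,0,0,0, 0,0,0,0,0, 0,0,0,0,0, 0,0,0,0,0, 0,0,0,0,0, 0,0,0,0,0, 0,0,0,0,0, 0,0,0,0,0]';  python3 -m handwheel '[0,0,0,0,0, 0,0,0,0,0, 0,0,0,2,0, 0,0,0,6,0, 0,0,0,11,0, 0,0,0,16,0, 0,0,0,16,0, 0,0,0,16,0]'
```

```text
t: 38.25
tcp_pos: [0.6234, 0.1321, 0.0563]
ee_rot: [3.141, 0.0, 1.488]
wrist_force: [-0.5, -0.8, -0.1]
opening: 0.901
t: 39.25
tcp_pos: [0.6228, 0.1328, 0.056]
ee_rot: [-3.14, -0.001, 1.489]
wrist_force: [-3.8, 0.4, 5.5]
opening: 0.601
t: 40.05
tcp_pos: [0.6238, 0.1325, 0.216]
ee_rot: [3.14, -0.001, 1.489]
wrist_force: [-0.5, 0.1, -3.8]
opening: 0.6
```

```bash
python3 -m handwheel '[0,-4,-1,0,0, 0,-8,-3,0,0, 0,-12,-6,0,0, 0,-12,-10,0,0, 0,-12,-14,0,0, 0,-12,-18,0,0, 0,-12,-22,0,0, 0,-12,-23.6,0,0, 0,-12,-23.6,0,0, 0,-12,-23.6,0,0]' 35; python3 -m handwheel '[0,0,0,-4,0, 0,0,0,-8,0, 0,0,0,-12,0, 0,0,0,-15,0, 0,0,0,-15,0, 0,0,0,-15,0, 0,0,0,-15,0]'
```

```text
t: 41.05
tcp_pos: [0.5024, -0.1026, 0.2138]
ee_rot: [-3.138, -0.001, 1.489]
wrist_force: [-0.4, 0.5, -3.5]
opening: 0.599
t: 41.75
tcp_pos: [0.5049, -0.1032, 0.0668]
ee_rot: [3.139, 0.0, 1.49]
wrist_force: [-0.6, -1.5, -3.1]
opening: 0.598
```

```bash
python3 -m handwheel '[0,-0.1,0,-0.5,0, 0,-0.1,0,-1.0,0, 0,-0.1,0,-1.15,0, 0,-0.1,0,-1.15,0, 0,-0.1,0,-1.15,0]';python3 -m handwheel '[0,0,0,-0.1,0, 0,0,0,-0.15,0, 0,0,0,-0.15,0]'
```

```text
t: 42.25
tcp_pos: [0.5027, -0.1037, 0.0541]
ee_rot: [3.141, -0.0, 1.489]
wrist_force: [0.5, 0.8, -3.4]
opening: 0.601
t: 42.55
tcp_pos: [0.5027, -0.1037, 0.0539]
ee_rot: [3.141, -0.001, 1.489]
wrist_force: [-3.3, 1.0, 12.0]
opening: 0.601
```

```bash
python3 -m handwheel '[0.7,0,0,0.1,0, 0.8,0,0,0.1,0, 0.9,0,0,0.1,0, 0.9,0,0,0.1,0, 0.9,0,0,0.1,0, 0.9,0,0,3,0, 0.9,0,0,8,0, 0.9,0,0,13,0, 0.9,0,0,17,0, 0.9,0,0,17,0]'; python3 -m handwheel '[0.8,0,4,0,0, 0.8,0,8,0,0, 0.8,2,12,0,0, 0.8,5,15,0,0, 0.8,8,17.6,0,0, 0.8,11.7,17.6,0,0, 0.8,11.7,17.6,0,0, 0.8,11.7,17.6,0,0, 0.8,11.7,17.6,0,0]'
```

```text
t: 43.55
tcp_pos: [0.506, -0.1047, 0.2274]
ee_rot: [3.131, 0.001, 1.489]
wrist_force: [0.4, -0.4, -1.0]
opening: 0.898
t: 44.45
tcp_pos: [0.6182, 0.0717, 0.2217]
ee_rot: [-3.139, 0.0, 1.488]
wrist_force: [-0.7, 0.5, -0.2]
opening: 0.802
```

```bash
python3 -m handwheel '[0.8,0.1,0.1,-4,0, 0.8,0.1,0.1,-8,0, 0.8,0.1,0.1,-12,0, 0.8,0.1,0.1,-15,0, 0.8,0.1,0.1,-16.6,0, 0.8,0.1,0.1,-16.6,0, 0.8,0.1,0.1,-16.6,0]' 25; python3 -m handwheel '[0.6,0,0,0,0, 0,0,0,0,0, 0,0,0,0,0, 0,0,0,0,0, 0,0,0,0,0, 0,0,0,0,0, 0,0,0,0,0, 0,0,0,0,0, 0,0,0,0,0, 0,0,0,0,0]';  python3 -m handwheel '[0,0,0,0,0, 0,0,0,0,0, 0,0,0,2,0, 0,0,0,6,0, 0,0,0,11,0, 0,0,0,16,0, 0,0,0,16,0, 0,0,0,16,0]'
```

```text
t: 45.15
tcp_pos: [0.6213, 0.0731, 0.0577]
ee_rot: [3.14, -0.0, 1.488]
wrist_force: [-0.7, -0.4, 1.3]
opening: 0.799
t: 46.15
tcp_pos: [0.6209, 0.0735, 0.057]
ee_rot: [3.141, -0.0, 1.489]
wrist_force: [-1.2, -0.2, 4.6]
opening: 0.467
t: 46.95
tcp_pos: [0.621, 0.0736, 0.2171]
ee_rot: [3.14, -0.001, 1.489]
wrist_force: [-0.4, 1.5, -1.6]
opening: 0.466
```

```bash
python3 -m handwheel '[0,-4,-1,0,0, 0,-8,-2,0,0, 0,-12,-3,0,0, 0,-16,-4,0,0, 0,-19,-4.8,0,0, 0,-19,-4.8,0,0, 0,-19,-4.8,0,0]' 25; python3 -m handwheel '[0,0,0,-4,0, 0,0,0,-8,0, 0,0,0,-12,0, 0,0,0,-15,0, 0,0,0,-15.2,0, 0,0,0,-15.2,0, 0,0,0,-15.2,0]'
```

```text
t: 47.65
tcp_pos: [0.4299, 0.0256, 0.2156]
ee_rot: [-3.14, 0.0, 1.489]
wrist_force: [0.1, 0.7, -0.4]
opening: 0.469
t: 48.35
tcp_pos: [0.432, 0.0254, 0.0652]
ee_rot: [3.14, -0.0, 1.489]
wrist_force: [0.2, 0.1, -0.6]
opening: 0.466
```

```bash
python3 -m handwheel '[0,0,0,-0.4,0, 0,0,0,-0.7,0, 0,0,0,-0.95,0, 0,0,0,-0.95,0, 0,0,0,-0.95,0]';python3 -m handwheel '[0,0,0,-0.1,0, 0,0,0,-0.15,0, 0,0,0,-0.15,0]'
```

```text
t: 48.85
tcp_pos: [0.4307, 0.0255, 0.0551]
ee_rot: [3.141, -0.0, 1.489]
wrist_force: [0.5, 0.0, -1.0]
opening: 0.469
t: 49.15
tcp_pos: [0.4308, 0.0255, 0.0548]
ee_rot: [3.141, -0.001, 1.488]
wrist_force: [-3.2, 0.6, 17.8]
opening: 0.467
```

Release, rise, and back away toward +y clear of the view, then inspect.

```bash
python3 -m handwheel '[0.6,0,0,0.1,0, 0.7,0,0,0.1,0, 0.9,0,0,0.1,0, 0.9,0,0,0.1,0, 0.9,0,0,0.1,0, 0.9,0,0,3,0, 0.9,0,0,8,0, 0.9,0,0,13,0, 0.9,0,0,18,0, 0.9,0,0,21,0]'; python3 -m handwheel '[0.9,0,4,0,0, 0.9,0,8,0,0, 0.9,0,12,0,0, 0.9,0,16,0,0, 0.9,-2,20,0,0, 0.9,-5,24,0,0, 0.9,-8,28,0,0, 0.9,-12,32,0,0, 0.9,-16,36,0,0, 0.9,-16,36,0,0]'; python3 - <<'E'
from h import *
t,_=grab('top','t11.png');s,_=grab('side','s11.png')
a=cv2.resize(t[190:350,110:490,::-1],(760,320),interpolation=cv2.INTER_CUBIC)
b=cv2.resize(s[150:290,180:440,::-1],(520,280),interpolation=cv2.INTER_CUBIC);c=s[270:410,400:520,::-1];c=cv2.resize(c,(240,280))
cv2.imwrite('pics/c11.png',np.vstack([a,np.hstack([b,c])]))
E
```

```text
t: 50.15
tcp_pos: [0.4316, 0.0251, 0.2667]
ee_rot: [3.138, -0.001, 1.488]
wrist_force: [0.7, 0.7, -0.2]
opening: 0.896
t: 51.15
tcp_pos: [0.2657, 0.3892, 0.2629]
ee_rot: [-3.139, -0.0, 1.498]
wrist_force: [-0.0, 0.6, -0.6]
opening: 0.901
```

View pics/c11.png

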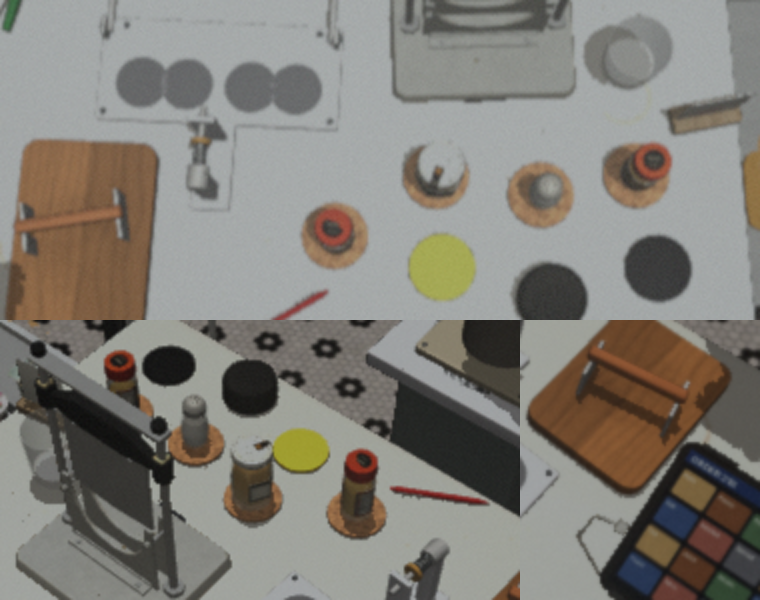

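```bash
python3 - <<'E'
from h import *
from board import board
np.set_printoptions(precision=4,suppress=True)
print(board('top'))
t,s=vision.camera_params('top'),vision.camera_params('side')
T=lambda x,y:(x/2+110,y/2+190)
S=lambda x,y:(x/2+180,(y-320)/2+150)
S2=lambda x,y:((x-520)/2+400,(y-320)/2+270)
for n,a,b in [('spD',(333,227),(361,459)),('honA',(440,158),(252,446)),('sugC',(547,188),(194,402)),('spB',(653,159),(120,358)),('hand+y',(15,227),(688,398))]: 
    bb=S2(*b) if 'hand' in n else S(*b)
    print(n,two(t,T(*a),s,bb))
print(two(t,T(122,213),s,S2(592,350)))
E
```

```text
(((0.43856579065322876, 0.3377417027950287), (0.16833829879760742, 0.2358851134777069), 85.71721649169922), 6006.0)
spD (array([0.428 , 0.0218, 0.1165]), np.float64(0.0003182602587103199))
honA (array([ 0.5051, -0.1046,  0.1188]), np.float64(0.0024367515608497087))
sugC (array([ 0.4718, -0.235 ,  0.0895]), np.float64(0.0033095580824560778))
spB (array([ 0.4967, -0.3556,  0.1205]), np.float64(0.001531144294132966))
hand+y (array([0.4427, 0.4048, 0.0795]), np.float64(0.0033419822626627165))
(array([0.4559, 0.2776, 0.0789]), np.float64(0.0033944520086723324))
```

```bash
python3 -c "
from plant import ticket; print(ticket.job_done())"
```

```text
the job is handed in; nothing more can be done
None
```

I handed the job in at about 51 s of the 210 s limit; no verdict was reported. With the forked tool I pressed the spring bar until the bail swung fully open, then stood the tool back on the chopping board. All four items from the caddy are on coasters of their own: both spice jars, the sugar shaker and the honey jar.

**Final checks (top and side cameras):**
- All four stand upright, with their tops within about 5 mm of the coaster centres. The side camera was partly blocked for the coaster furthest to the robot's right, so I took that centre from the top camera only.
- The tool stands on the board and is not touching an edge. Its handle runs from y = 0.278 to 0.405 m, and the board from about 0.254 to 0.422 m. The board had not visibly moved.
- The sign and the glass look untouched; I did not measure their positions.

**What failed or disagreed:**
- **First grasp:** the first grasp of the tool missed because I lifted before the fingers had closed, which nudged it a few millimetres on the board. I measured it again and the second grasp held.
- **First spice jar:** I re-gripped it once, to correct an offset of about 5 mm.
- **Cap heights:** two-view readings of the jar tops differed by up to about 16 mm from the stated sizes. For the pick and place heights I used the stated sizes and felt for contact when setting each jar down.
- **Bar travel:** I had no direct reading of it. I judged it from the bail opening and about 6 N of push.

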